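# Uncover the ball stake and balance a spoon blank on it

### The arm

A 6-joint arm with a two-finger parallel gripper is mounted at the origin on the work surface. World frame = base frame: x ahead of the robot, y to its left, z up, the work surface at z = 0. Lengths are in m, angles in rad, forces in N, time in s.
With the tool pointing down it reaches from about 0.325 to 0.775 m from the base axis. Payload 9.3 kg.
Tool frame: the origin (TCP) lies midway between the tips of the shut fingers; the grasp point (between the pads) lies 19 mm behind it; z points along the fingers, y is the line along which they close (so a half turn about z gives the same grasp; the last joint's range is limited). The gripper opens to 85 mm and grips with 20 to 120 N. Pads are 22 mm wide; open, the fingers measure 114 mm over their backs; the gripper's body (76 mm by 85 mm) begins 54 mm behind the grasp point. The pads swing forward as they close: fully open they stand 13 mm farther back than shut.
Start: joints at [-1.34, 0.259, 0.021, 1.334, 0, 1.418], TCP at [0.206, -0.51, 0.2] pointing down, gripper open.
Joint ranges: [-3.04, 3.04], [-0.91, 1.82], [-1.04, 1.36], [-1.92, 1.95], [-1.52, 1.45], [-3.14, 3.14]. Speed limits (rad/s): [2.22, 2.22, 2.79, 3.14, 3.14, 3.14].

### API

Orientations are given as [roll, pitch, yaw] about the fixed x, y, z axes, in that order (R = Rz(yaw) Ry(pitch) Rx(roll)).
In Python, from rig import r gives the robot as it stands.
- The arm moves only by the tool play_rows, never from a script. Its argument "plan" is a list of rows, each a list of 4 numbers: the shift along the tool's x, y, z in mm, then the turn about the tool's z in degrees. A call has exactly 10 rows; each row is the pose to reach, as a shift and turn from the pose commanded when the call began, along the tool's axes at that moment; what a row does not reach only later rows make up. A row lasts 1/8 s, in which the tool goes at most 62.5 mm and 10.7 degrees, less where a joint would pass 70% of its speed; a pose out of reach is approached as far as the arm can. A call with a gripper value outside its range is refused whole. "claw" is the finger opening in mm, from 0 to 85.4, set as the call begins (left out, the last holds). The fingers move at their own pace and stop on an object; the grip force is fixed at half the most. Time passes only in rows, so rows that repeat a pose let the fingers close, or fill a call up. It gives the time, the measured TCP pose, the force, the opening and the grip force at its end, in the units of the state.
- r.get_obs(): the state, without advancing time (a new reading comes with each control period).
- r.get_image(name): name is "scene" or "top"; returns a dict with "image" (384x512x3 uint8, red, green, blue), "vertical_fov" (degrees; the focal length in pixels is half the picture's height over the tangent of half this angle, whatever the lens; pixels are square), "cx", "cy" (the principal point, pixels), "k1" (the pictures are not rectified: a ray, as slopes to the right and down, at radius r is drawn at 1 + k1 r^2 times it, then the intrinsics apply), "R" (3x3) and "t" (3): a world point X has camera coordinates R X + t. Camera axes: x right, y down, z forward; pixel columns grow to the right and rows downward; lengths in m; the calibration is good to about 2 mm. A picture is of the moment at which its call begins. There is no depth.
- r.close_job(): hands the job in; it is judged then, once.
The state is a dict: "t": time; "joint_pos": joint angles; "joint_vel": joint speeds; "effort": joint torques, N m; "tcp_pos": TCP position; "ee_rot": TCP orientation; "wrist_force": force on the tool from outside, world axes, zero at the start; "wrist_torque": the same for the moment, N m; "grip_width": finger opening in m; "grip_force": force on a finger pad.
Only numpy, scipy, OpenCV 4.12 (cv2) and the standard library are available. Lean on these libraries where they do the work, as an engineer would, in place of code of your own. Each camera call takes 0.05 s, during which the arm holds its last target. There are 200 camera calls.

### The job

Lift the turned wooden cover off the ball stake and stand it mouth down on the bench over the small cover, so that the two are nested, big over small. Then balance the brass spoon blank on the very top of the bare steel ball, scribed line up, roughly level and at rest, and let go. Leave the graver, hammer and jar where they are.

Things in the scene. Friction and masses are not known exactly. Their poses are not given: they have to be found in the camera images.
- ball_stake: Silversmith's ball stake fixed to the bench: polished steel ball of 100 mm diameter on a short neck on a 100 x 100 x 26 mm dark wooden block. Ball centre 80 mm and top 130 mm above the bench. Hidden at the start under the large cover. Origin: centre of the block's underside, z up.
- crown (a point): Topmost point of the steel ball, 130 mm above the bench.
- flat_stake: The other stake, fixed: flat round steel face of 90 mm diameter, 115 mm above the bench, on the same kind of wooden block. Not used. Origin: centre of the block's underside.
- ball_cover: Large turned wooden cover, a cup mouth down: outside diameter 116 mm, wall 4 mm, 77 mm high, inside 72 mm deep. On top an upright cylindrical knob, 30 mm diameter, 30 mm tall (77 to 107 mm above the rim). At the start its inner roof rests on the ball. About 140 g. Origin: centre of the mouth (rim plane), z towards the knob.
- cover_knob (a point): Point on the axis of the large cover's knob, 99 mm above the rim and 8 mm below the knob's top.
- small_cover: Small turned wooden cover, loose, standing mouth down on the bench: outside diameter 84 mm, 45 mm high plus a knob of 24 mm diameter and 20 mm height (65 mm in all). Fits inside the large cover with 12 mm play all round. Origin: centre of its mouth, on the bench, z up.
- blank: Flat brass spoon blank on the bench, 10 mm thick, 192 mm long, about 420 g: disc of 54 mm diameter with a straight stem 20 mm wide. A dark line scribed across the stem marks the balance point (centre of mass). Origin: underside, straight below the balance point; x along the stem away from the disc, z up. Disc centre at x = -52 mm, stem end at x = +113 mm.
- graver: Bystander, loose: hand graver, bulbous wooden handle and steel shaft, about 130 mm long, lying between the two stakes. Origin: on the bench below it.
- hammer: Bystander, loose: hammer 240 mm long lying on the right of the bench. Origin under its middle.
- jar: Bystander, loose: amber glass jar with steel lid, 60 mm diameter, 80 mm high, on the left of the bench. Origin: centre of its underside.
There are look-alikes about, which are no part of the job. Several things look just like the blank: the one meant starts nearest to the robot's base.

How it is judged:
By the outcome, as a careful person would: the job done as asked, in the order asked, and still so for the second after the job is handed in, with the robot touching nothing.
It also fails if it takes over 53 s, if anything falls off the work surface, if the arm or the gripper's body presses on something with over 40 N, if the wrist force passes 120 N, or if a joint passes its speed limit or range.

## Working session

There is one attempt and no reset: what is moved stays moved. The work goes in short steps, Python scripts to look and compute and a tool call to move; the robot and the scene stay as the last step left them, time stands still between calls to the robot, and variables do not carry over. Pictures are saved under pics/ and viewed, at most 10 in all, crops included, and the job is handed in when it is done.

Besides the shell and the picture viewer there is one more tool, called after ">>>" by a JSON object that holds its "fn" and its "kwargs", one argument or row to a line. play_rows: Moves the arm, as the interface text tells. Its arguments: {"type":"object","properties":{"plan":{"type":"array"},"claw":{"type":"number"}},"required":["plan"]}

```bash
mkdir -p pics; ls; cat > h.py <<'E'
import numpy as np,cv2
from rig import r
from scipy.spatial.transform import Rotation as Ro
def snap(n,f):
    d=r.get_image(n); cv2.imwrite('pics/'+f,d['image'][:,:,::-1]); 
    np.savez('pics/'+f+'.npz',**d); return d
def K(d):
    f=384/2/np.tan(np.radians(float(d['vertical_fov']))/2)
    return np.array([[f,0,float(d['cx'])],[0,f,float(d['cy'])],[0,0,1]])
def px2w(d,u,v,z):
    # k1: distorted=undist*(1+k1 r^2)
    p=cv2.undistortPoints(np.array([[[u,v]]],float),K(d),np.array([float(d['k1']),0,0,0,0]))[0,0]
    R=d['R'];t=d['t'];c=-R.T@t;ray=R.T@np.array([p[0],p[1],1]);s=(z-c[2])/ray[2];return c+s*ray
def w2px(d,X):
    X=np.atleast_2d(np.array(X,float))
    return cv2.projectPoints(X,cv2.Rodrigues(np.array(d['R']))[0],np.array(d['t'],float),K(d),np.array([float(d['k1']),0,0,0,0]))[0][:,0]
def load(f): return dict(np.load('pics/'+f+'.npz'))
E
python3 - <<'E'
from h import *
for n in('scene','top'):
    d=snap(n,n+'0.png'); print(n,d['vertical_fov'],d['cx'],d['cy'],d['k1'],-d['R'].T@d['t'])
o=r.get_obs();print(o['t'],o['tcp_pos'],o['ee_rot'],o['grip_width'])
E
```

```text
pics
scene 42.9718915302779 254.5760204397407 191.39698201556456 -0.038533090208633415 [1.41276992 0.91558547 1.27881958]
top 45.44278301160895 241.58450828110983 187.0349664829602 -0.1882630006445123 [ 0.29618102 -0.06553264  1.47319236]
0.1 [ 0.20588691 -0.50971549  0.19933756] [-3.14044794e+00 -2.04935604e-04  3.83775320e-01] 0.08550517062660454
```

View pics/top0.png

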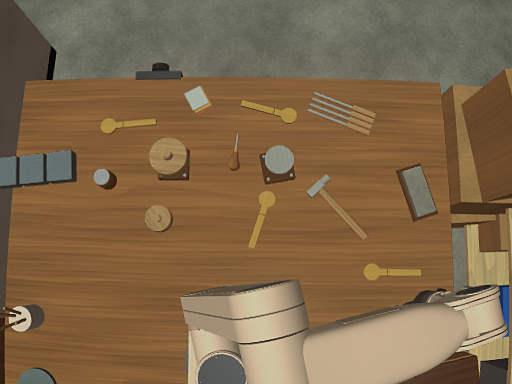

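View pics/scene0.png

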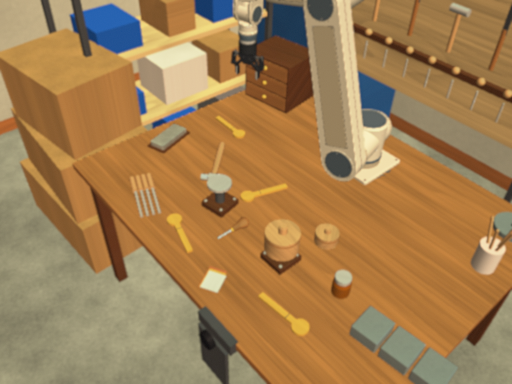

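Top view: large cover at about (168,156), small cover (158,218), blanks at (262,218), (392,272), (270,111) and (128,124). I'll find the world positions next, with enlarged crops.

```bash
python3 - <<'E'
from h import *
d=load('top0.png');s=load('scene0.png')
for n,u,v,z in [('b1disc',266,199,.01),('b1end',252,247,.01),('b2disc',372,272,.01),('b2end',420,272,.01),('small knob',158,217,.065),('bigknob',167,155,.165),('flat',279,160,.115),('graver',235,155,.01),('jar',102,176,.08)]:
    p=px2w(d,u,v,z);print(n,p.round(3),np.hypot(p[0],p[1]).round(3))
for n,u,v,z in [('small knob',326,228,.065),('bigknob',282,226,.165),('flat',218,182,.115)]:
    print(n,px2w(s,u,v,z).round(3))
im=d['image'][:,:,::-1]
a=cv2.resize(im[125:245,85:245],None,fx=5,fy=5,interpolation=cv2.INTER_CUBIC)
cv2.imwrite('pics/c1.png',a)
b=cv2.resize(im[180:260,225:305],None,fx=5,fy=5,interpolation=cv2.INTER_CUBIC)
c=cv2.resize(s['image'][185:290,225:355,::-1],None,fx=400/105,fy=400/105,interpolation=cv2.INTER_CUBIC)
cv2.imwrite('pics/c2.png',np.hstack([b,c])[:,:800])
E
```

```text
b1disc [ 0.521 -0.126  0.01 ] 0.536
b1end [ 0.366 -0.083  0.01 ] 0.375
b2disc [ 0.288 -0.468  0.01 ] 0.549
b2end [ 0.286 -0.63   0.01 ] 0.691
small knob [0.451 0.211 0.065] 0.498
bigknob [0.625 0.173 0.165] 0.648
flat [ 0.625 -0.161  0.115] 0.645
graver [ 0.666 -0.024  0.01 ] 0.666
jar [0.577 0.395 0.08 ] 0.699
small knob [0.457 0.216 0.065]
bigknob [0.637 0.179 0.165]
flat [ 0.632 -0.162  0.115]
```

View pics/c1.png

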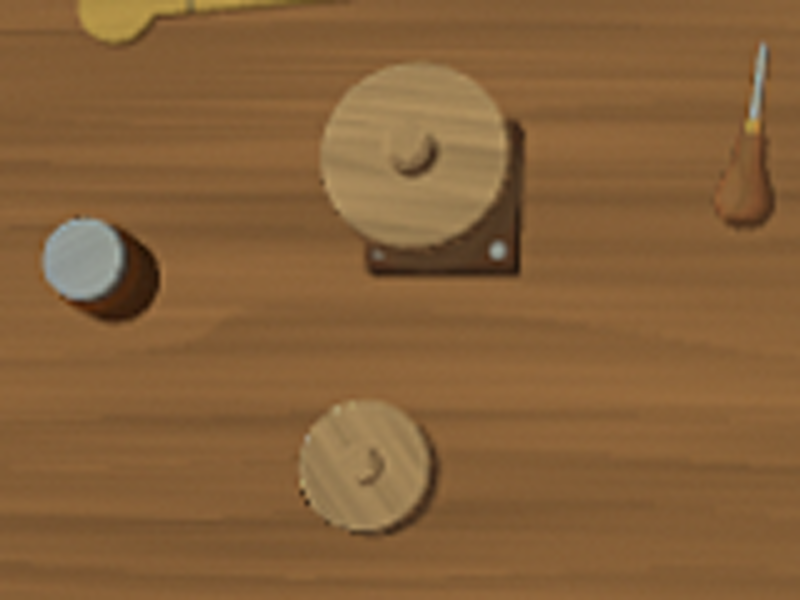

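View pics/c2.png

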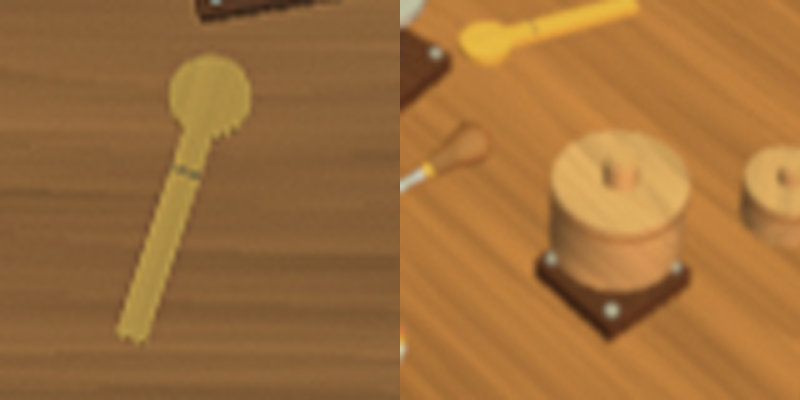

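The crops show the cover disc at about (168,156) in the top image, the small cover at (158,217), and the near blank's scribed line at (262,214). Next I fit the shapes.

```bash
cat >> h.py <<'E'
from scipy.optimize import minimize
def outline(x,y,th,z):
    a=np.arcsin(10/27);t=np.linspace(a,2*np.pi-a,60)
    P=np.vstack([np.c_[-52+27*np.cos(t),27*np.sin(t)],[[113,-10],[113,10]]])/1000
    c,s=np.cos(th),np.sin(th)
    return np.c_[x+c*P[:,0]-s*P[:,1],y+s*P[:,0]+c*P[:,1],np.full(len(P),z)]
def fitblank(d,mask,x0,z):
    S=4
    M=cv2.resize(mask.astype(np.float32),None,fx=S,fy=S,interpolation=cv2.INTER_LINEAR)>.5
    def cost(p):
        q=(w2px(d,outline(*p,z))+.5)*S-.5
        m=np.zeros(M.shape,np.uint8);cv2.fillPoly(m,[np.round(q*16).astype(np.int32)],1,shift=4)
        return np.sum((m>0)!=M)/S/S
    x0=np.array(x0);sim=np.vstack([x0]+[x0+e for e in np.diag([.01,.01,.1])])
    o=minimize(cost,x0,method='Nelder-Mead',options=dict(initial_simplex=sim,xatol=1e-4,fatol=.05))
    return o.x,o.fun
def brass(d,box):
    h=cv2.cvtColor(d['image'],cv2.COLOR_RGB2HSV).astype(int)
    m=(h[...,0]>=20)&(h[...,0]<=32)&(h[...,1]>110);k=np.zeros_like(m);u0,v0,u1,v1=box;k[v0:v1,u0:u1]=1;m&=k
    n,l,st,_=cv2.connectedComponentsWithStats(m.astype(np.uint8));i=1+np.argmax(st[1:,4]);m=l==i
    return cv2.morphologyEx(m.astype(np.uint8),cv2.MORPH_CLOSE,np.ones((3,3),np.uint8))>0
def go(x,y,z,yawdeg,cmd=None):
    "shift in tool axes from pose (x,y,z,yaw)"
    o=r.get_obs();p,yw=(o['tcp_pos'],o['ee_rot'][2]) if cmd is None else (np.array(cmd[:3]),np.radians(cmd[3]))
    R=Ro.from_euler('xyz',o['ee_rot'] if cmd is None else [np.pi,0,yw]).as_matrix()
    sh=R.T@(np.array([x,y,z])-p)*1000
    return sh.round(1),round(-((yawdeg-np.degrees(yw)+180)%360-180),2)
E
python3 - <<'E'
from h import *
d=load('top0.png');s=load('scene0.png')
f=lambda c,o,k:(c+.5)/k-.5+o
for nm,dd,L in [('top',d,[('bigdisc',f(415,85,5),f(155,125,5),.135),('bigknob',f(409,85,5),f(149,125,5),.165),('smalldisc',f(366,85,5),f(465,125,5),.045),('mark',f(188,225,5),f(172,180,5),.01)]),
 ('sc',s,[('bigdisc',f(220,225,3.81),f(183,185,3.81),.135),('bigknob',f(220,225,3.81),f(165,185,3.81),.165),('mark',f(133,225,3.81),f(26,185,3.81),.01),('small knob',326,228,.065)])]:
  for n,u,v,z in L: print(nm,n,px2w(dd,u,v,z).round(4))
for nm,dd,box in [('top',d,(235,180,290,260)),('sc',s,(235,175,300,210))]:
    m=brass(dd,box);print(nm,m.sum(),fitblank(dd,m,[.475,-.112,2.87],.008))
print(go(.63,.175,.25,90), go(.63,.175,.25,90,[.206,-.51,.2,np.degrees(.3838)]))
E
```

```text
top bigdisc [0.6304 0.1766 0.135 ]
top bigknob [0.6266 0.175  0.165 ]
top smalldisc [0.4515 0.2157 0.045 ]
top mark [ 0.4718 -0.1143  0.01  ]
sc bigdisc [0.6356 0.1817 0.135 ]
sc bigknob [0.6422 0.1862 0.165 ]
sc mark [ 0.4712 -0.1134  0.01  ]
sc small knob [0.4572 0.2163 0.065 ]
top 465 (array([ 0.47313844, -0.11257536,  2.83446528]), np.float64(40.75))
sc 218 (array([ 0.47156627, -0.11307742,  2.83002047]), np.float64(28.75))
(array([ 649.6, -476.2,  -50. ]), np.float64(-68.01)) (array([ 649.6, -476.4,  -50. ]), np.float64(-68.01))
```

>>> {"fn": "play_rows", "kwargs": {
  "plan": [
    [40,-29,-20,-5],
    [80,-58,-40,-12],
    [130,-95,-50,-20],
    [180,-132,-50,-30],
    [230,-168,-50,-40],
    [280,-205,-50,-48],
    [330,-242,-50,-56],
    [380,-278,-50,-64],
    [430,-315,-50,-68],
    [480,-352,-50,-68]
  ],
  "claw": 85
}}

```text
t: 1.35
tcp_pos: [0.5199, -0.0018, 0.2497]
ee_rot: [-3.141, 0.0, 1.572]
wrist_force: [0.4, -1.1, -0.0]
grip_width: 0.085
grip_force: 0.0
```

```bash
python3 - <<'E'
from h import *
o=r.get_obs();print(o['t'],o['tcp_pos'],o['ee_rot'],o['joint_pos'],go(.632,.178,.2,90),go(.632,.178,.14,90))
E
```

```text
1.35 [ 0.51989002 -0.00182578  0.24971921] [-3.14146762e+00  1.08918831e-04  1.57178232e+00] [-1.64933879e-01  1.97044132e-01  6.50743212e-02  1.43893184e+00
 -1.28073009e-04  1.40487647e+00] (array([179.7, 112.3,  49.7]), np.float64(0.06)) (array([179.7, 112.3, 109.7]), np.float64(0.06))
```

>>> {"fn": "play_rows", "kwargs": {
  "plan": [
    [40,25,5,0],
    [85,53,15,0],
    [130,81,30,0],
    [160,100,40,0],
    [175,109,48,0],
    [180,112,50,0],
    [180,112,50,0],
    [180,112,50,0],
    [180,112,50,0],
    [180,112,50,0]
  ]
}}

```text
t: 2.6
tcp_pos: [0.6312, 0.1756, 0.2003]
ee_rot: [3.141, -0.0, 1.57]
wrist_force: [-0.0, 0.4, 0.3]
grip_width: 0.0851
grip_force: 0.0
```

```bash
python3 - <<'E'
from h import *
o=r.get_obs();print(o['t'],o['tcp_pos'])
d=snap('scene','s1.png');cv2.imwrite('pics/s1c.png',cv2.resize(d['image'][140:290,200:400,::-1],None,fx=4,fy=4,interpolation=cv2.INTER_CUBIC))
print(w2px(d,[o['tcp_pos'],[.632,.178,.165],[.632,.178,.135]]))
E
```

```text
2.6 [0.63122162 0.1756394  0.20033179]
[[283.3365777  216.59640992]
 [282.97975923 224.99241097]
 [282.40868574 231.48162421]]
```

View pics/s1c.png

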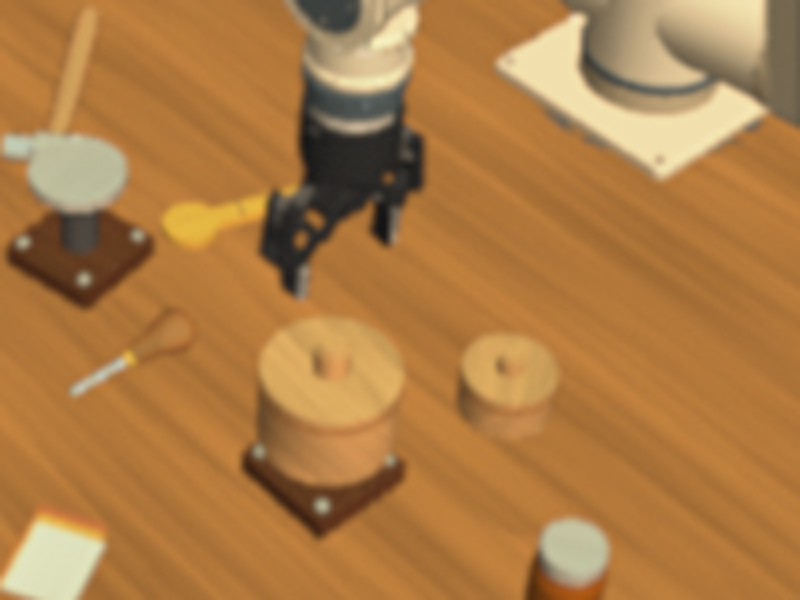

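The scene shows the cover disc at (282.6,233) and the knob at (282.6,228), against a prediction within 2 px. I can descend and grip.

>>> {"fn": "play_rows", "kwargs": {
  "plan": [
    [3,2,15,0],
    [3,2,35,0],
    [3,2,50,0],
    [3,2,58,0],
    [3,2,60,0],
    [3,2,60,0],
    [3,2,60,0],
    [3,2,60,0],
    [3,2,60,0],
    [3,2,60,0]
  ]
}}

```text
t: 3.9
tcp_pos: [0.6333, 0.1791, 0.14]
ee_rot: [3.141, -0.0, 1.571]
wrist_force: [-0.0, -0.4, 0.7]
grip_width: 0.0851
grip_force: 0.0
```

>>> {"fn": "play_rows", "kwargs": {
  "plan": [
    [0,0,0,0],
    [0,0,0,0],
    [0,0,0,0],
    [0,0,0,0],
    [0,0,0,0],
    [0,0,0,0],
    [0,0,0,0],
    [0,0,0,0],
    [0,0,0,0],
    [0,0,0,0]
  ],
  "claw": 20
}}

```text
t: 5.15
tcp_pos: [0.6332, 0.1791, 0.1399]
ee_rot: [-3.142, 0.0, 1.571]
wrist_force: [0.1, 0.5, 0.5]
grip_width: 0.0198
grip_force: 0.0
```

```bash
python3 - <<'E'
from h import *
d=snap('scene','s2.png');t=snap('top','t2.png')
a=cv2.resize(d['image'][175:275,230:330,::-1],(500,500),interpolation=cv2.INTER_CUBIC)
b=cv2.resize(t['image'][110:230,130:202,::-1],(300,500),interpolation=cv2.INTER_CUBIC)
cv2.imwrite('pics/s2c.png',np.hstack([a,b]))
o=r.get_obs();print(o['tcp_pos'],o['grip_width'],w2px(d,[o['tcp_pos']]),w2px(t,[o['tcp_pos']]))
E
```

```text
[0.63323316 0.1791393  0.13988695] 0.019797643785685434 [[282.46127304 230.81753579]] [[166.54792518 154.298434  ]]
```

View pics/s2c.png

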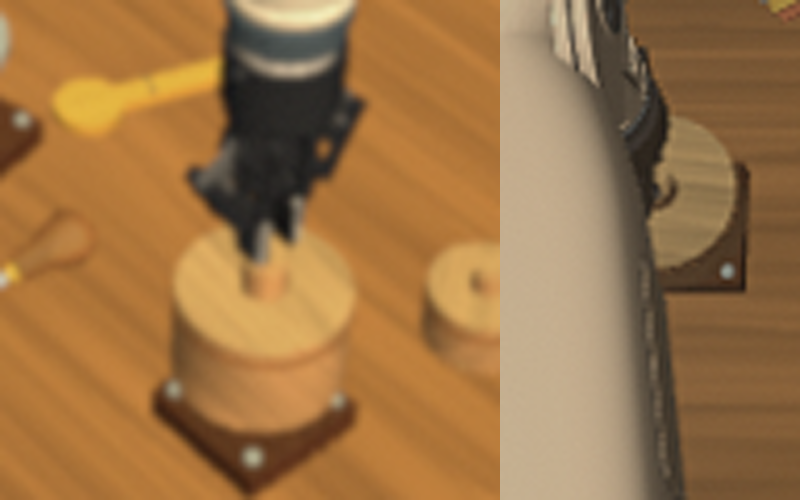

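The fingers shut above or behind the knob, because their tips show about 6 px higher than predicted. I'll quantify that offset.

```bash
python3 - <<'E'
from h import *
d=load('s2.png')
f=lambda c,o,k:(c+.5)/k-.5+o
# base plate corners in s1 crop
for u,v in[(497,65),(660,178),(766,118)]: print('plate',px2w(d,f(u,200,4),f(v,140,4),.02).round(3))
p=np.array([.6332,.1791,.14])
print('axes px/cm',[(w2px(d,[p+e])-w2px(d,[p]))[0].round(2) for e in np.eye(3)*.01])
for nm,w,z,a,b,(ox,oy,k) in [('s1',.085,.2003,(297,297),(388,244),(200,140,4)),('s2',.02,.14,(260,262),(293,243),(230,175,5))]:
    for sg,q in((1,a),(-1,b)):
        X=np.array([.632,.178,z])+[sg*w/2,0,0]
        print(nm,sg,'pred',w2px(d,[X])[0].round(1),'seen',np.round([f(q[0],ox,k),f(q[1],oy,k)],1), 'at z',z,px2w(d,f(q[0],ox,k),f(q[1],oy,k),z).round(3))
E
```

```text
plate [ 0.124 -0.102  0.02 ]
plate [0.13  0.124 0.02 ]
plate [-0.028  0.133  0.02 ]
axes px/cm [array([-2.3 ,  1.46]), array([2.14, 1.78]), array([ 0.19, -2.15])]
s1 1 pred [273.6 223.4] seen [273.9 213.9] at z 0.2003 [0.646 0.148 0.2  ]
s1 -1 pred [293.5 211. ] seen [296.6 200.6] at z 0.2003 [0.548 0.15  0.2  ]
s2 1 pred [280.2 231.9] seen [281.6 227. ] at z 0.14 [0.624 0.165 0.14 ]
s2 -1 pred [284.8 229. ] seen [288.2 223.2] at z 0.14 [0.596 0.166 0.14 ]
```

Fingertips look about 25 mm higher than the TCP reading implies, so they shut just above the knob top. I'll open, go lower in guarded steps, and close again.

>>> {"fn": "play_rows", "kwargs": {
  "plan": [
    [0,0,0,0],
    [0,0,0,0],
    [0,0,0,0],
    [0,0,0,0],
    [0,0,3,0],
    [0,0,6,0],
    [0,0,9,0],
    [0,0,12,0],
    [0,0,12,0],
    [0,0,12,0]
  ],
  "claw": 60
}}

```text
t: 6.5
tcp_pos: [0.6333, 0.1791, 0.1279]
ee_rot: [3.142, -0.0, 1.571]
wrist_force: [-0.2, 0.2, -0.2]
grip_width: 0.0599
grip_force: 0.0
```

>>> {"fn": "play_rows", "kwargs": {
  "plan": [
    [0,0,0,0],
    [0,0,0,0],
    [0,0,0,0],
    [0,0,0,0],
    [0,0,0,0],
    [0,0,0,0],
    [0,0,0,0],
    [0,0,0,0],
    [0,0,0,0],
    [0,0,0,0]
  ],
  "claw": 20
}}

```text
t: 7.75
tcp_pos: [0.6339, 0.1793, 0.1299]
ee_rot: [3.138, -0.001, 1.571]
wrist_force: [-1.3, -0.5, 10.7]
grip_width: 0.0209
grip_force: 38.1
```

```bash
python3 - <<'E'
from h import *
d=snap('scene','s3.png');t=snap('top','t3.png')
a=cv2.resize(d['image'][190:270,235:325,::-1],(675,600),interpolation=cv2.INTER_CUBIC)
b=cv2.resize(t['image'][110:230,150:175,::-1],(125,600),interpolation=cv2.INTER_CUBIC)
cv2.imwrite('pics/s3c.png',np.hstack([a,b]))
E
```

```text
(no output)
```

View pics/s3c.png

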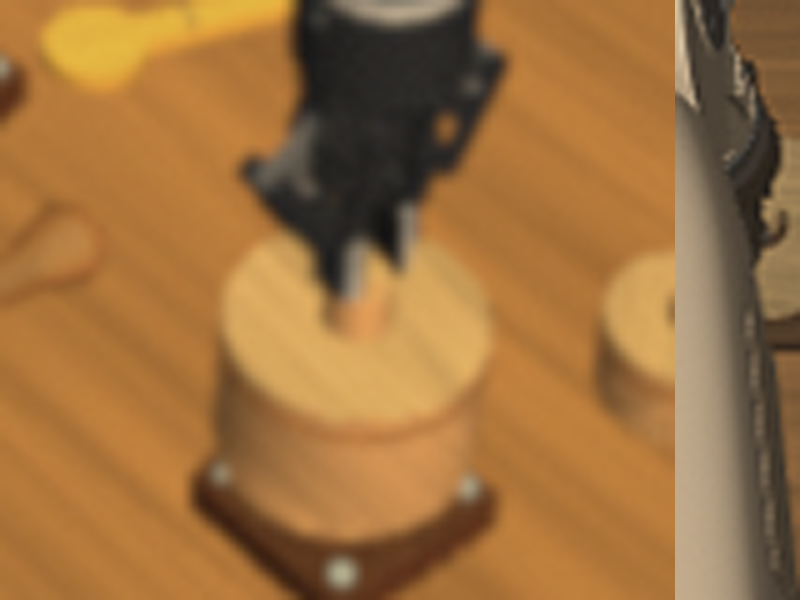

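The fingertips rest on the knob's top rim, with the knob top at about (360,270) in the crop. So the real tips are about 33 mm above the TCP reading. The x and y positions are right. I'll open and go 20 mm lower.

>>> {"fn": "play_rows", "kwargs": {
  "plan": [
    [0,0,-4,0],
    [0,0,-4,0],
    [0,0,-4,0],
    [0,0,-4,0],
    [0,0,0,0],
    [0,0,5,0],
    [0,0,10,0],
    [0,0,15,0],
    [0,0,18,0],
    [0,0,18,0]
  ],
  "claw": 70
}}

```text
t: 9.1
tcp_pos: [0.6332, 0.1791, 0.1096]
ee_rot: [-3.141, 0.0, 1.571]
wrist_force: [-0.0, -0.5, 1.1]
grip_width: 0.0699
grip_force: 0.0
```

>>> {"fn": "play_rows", "kwargs": {
  "plan": [
    [0,0,0,0],
    [0,0,0,0],
    [0,0,0,0],
    [0,0,0,0],
    [0,0,0,0],
    [0,0,0,0],
    [0,0,0,0],
    [0,0,0,0],
    [0,0,0,0],
    [0,0,0,0]
  ],
  "claw": 20
}}

```text
t: 10.35
tcp_pos: [0.6336, 0.1791, 0.1103]
ee_rot: [3.14, -0.0, 1.571]
wrist_force: [1.0, 0.6, 5.4]
grip_width: 0.0277
grip_force: 59.1
```

>>> {"fn": "play_rows", "kwargs": {
  "plan": [
    [0,0,-3,0],
    [0,0,-8,0],
    [0,0,-16,0],
    [0,0,-26,0],
    [0,0,-38,0],
    [0,0,-50,0],
    [0,0,-64,0],
    [0,0,-78,0],
    [0,0,-88,0],
    [0,0,-90,0]
  ]
}}

```text
t: 11.6
tcp_pos: [0.6335, 0.1792, 0.2007]
ee_rot: [3.14, -0.0, 1.571]
wrist_force: [0.5, 0.7, -0.9]
grip_width: 0.028
grip_force: 59.2
```

```bash
python3 - <<'E'
from h import *
o=r.get_obs();print(o['t'],o['tcp_pos'],o['wrist_force'],o['wrist_torque'],o['grip_width'],o['grip_force'])
d=snap('scene','s4.png');t=snap('top','t4.png')
a=cv2.resize(d['image'][170:290,220:340,::-1],(600,600),interpolation=cv2.INTER_CUBIC)
b=cv2.resize(t['image'][110:230,150:190,::-1],(200,600),interpolation=cv2.INTER_CUBIC)
cv2.imwrite('pics/s4c.png',np.hstack([a,b]))
E
```

```text
11.6 [0.63353882 0.17916368 0.20073441] [ 0.50035389  0.69596888 -0.88964109] [ 0.00970492  0.01614175 -0.02407275] 0.027996716502197896 59.1890949010849
```

View pics/s4c.png

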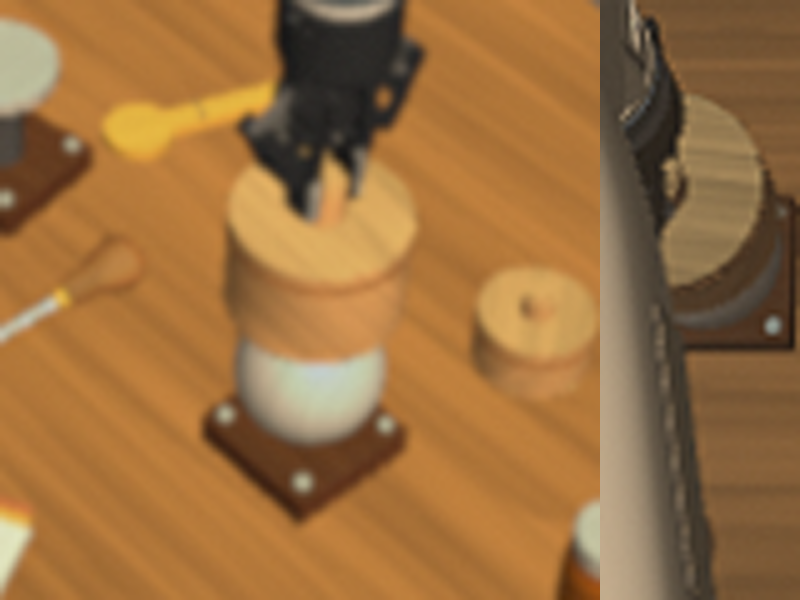

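```bash
python3 - <<'E'
from h import *
d=load('s4.png');f=lambda c,o:(c+.5)/5-.5+o
for n,u,v,z in [('cover',322,222,.2255),('ball',311,370,.08),('small',537.5,313,.045)]: print(n,px2w(d,f(u,220),f(v,170),z).round(4))
# screws/ block top
for u,v in((226,414),(303,482),(386,426)): print(px2w(d,f(u,220),f(v,170),.028).round(4))
t=load('t4.png');print(px2w(t,150+772/5-120-.4,110+326/5-.4,.028))
t=load('top0.png')
for u,v in((497,250),(377,254)):print(px2w(t,85+u/5-.4,125+v/5-.4,.028))
print(go(.4525,.216,.2,90),go(.475,-.115,.1,162.3))
E
```

```text
cover [0.6403 0.186  0.2255]
ball [0.6329 0.1809 0.08  ]
small [0.4532 0.221  0.045 ]
[0.67   0.1415 0.028 ]
[0.6696 0.2172 0.028 ]
[0.5943 0.2176 0.028 ]
[0.59364664 0.13950073 0.028     ]
[0.59430664 0.13952535 0.028     ]
[0.59087401 0.2179449  0.028     ]
(array([ 3.680e+01, -1.808e+02, -1.000e-01]), np.float64(-0.01)) (array([-294.2, -158.2,   99.9]), np.float64(-72.31))
```

The cover is lifted cleanly and the bare ball shows at about (282,244) in the scene. Next it goes over to the small cover.

>>> {"fn": "play_rows", "kwargs": {
  "plan": [
    [2,-10,0,0],
    [6,-32,0,0],
    [13,-65,0,0],
    [21,-105,0,0],
    [28,-140,0,0],
    [34,-165,0,0],
    [36,-178,0,0],
    [37,-182,0,0],
    [37,-182,15,0],
    [37,-182,40,0]
  ]
}}

```text
t: 12.95
tcp_pos: [0.4523, 0.216, 0.1588]
ee_rot: [3.141, -0.0, 1.57]
wrist_force: [0.4, 0.3, -2.0]
grip_width: 0.0278
grip_force: 59.3
```

```bash
python3 - <<'E'
from h import *
o=r.get_obs();print(o['t'],o['tcp_pos'],o['grip_width'])
d=snap('scene','s5.png');t=snap('top','t5.png')
a=cv2.resize(d['image'][150:270,270:390,::-1],(600,600),interpolation=cv2.INTER_CUBIC)
b=cv2.resize(t['image'][150:270,140:180,::-1],(200,600),interpolation=cv2.INTER_CUBIC)
cv2.imwrite('pics/s5c.png',np.hstack([a,b]))
print(w2px(d,[[.452,.217,.185],[.452,.217,.108],[.452,.217,.045]]))
E
```

```text
12.95 [0.45229629 0.21602201 0.15877431] 0.027849085779582082
[[331.67361702 202.13606259]
 [328.75381252 218.64487914]
 [326.49380174 231.39524016]]
```

View pics/s5c.png

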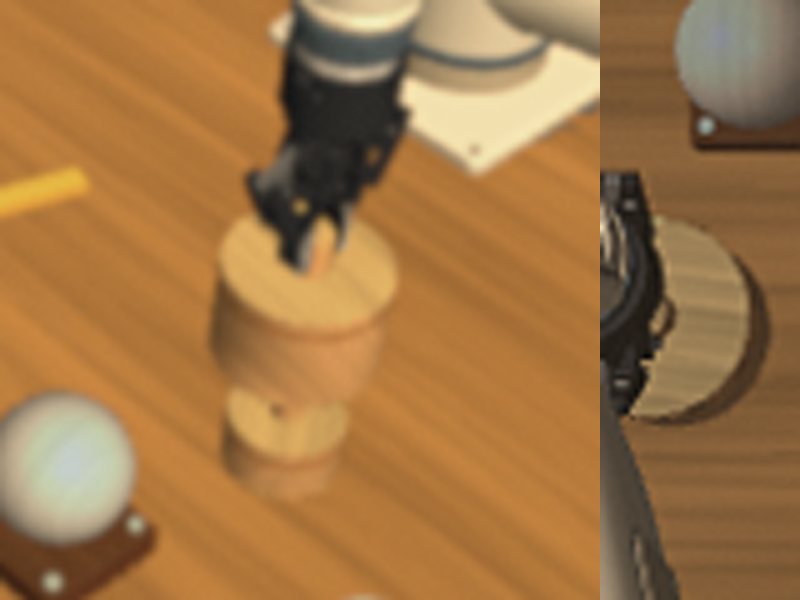

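```bash
python3 - <<'E'
from h import *
t=load('t5.png');d=load('s5.png')
print(w2px(t,[[.452,.217,.185],[.452,.217,.175],[.452,.217,.045]]))
f=lambda c,o:(c+.5)/5-.5+o
for z in(.17,.185):print(px2w(t,f(48,140),f(317,150),z),px2w(d,f(308,270),f(270,150),z))
print('ball',px2w(d,f(64,270),f(467,150),.08), px2w(t,f(153,140),f(49,150),.08))
E
```

```text
[[148.07607723 211.94813275]
 [148.80492005 212.37784177]
 [157.39141807 217.43209226]]
[0.45081036 0.21684411 0.17      ] [0.44524769 0.21123399 0.17      ]
[0.44903055 0.2135939  0.185     ] [0.45833624 0.22076239 0.185     ]
ball [0.62961331 0.18025716 0.08      ] [0.63192166 0.17773522 0.08      ]
```

The cover disc centre is at about (331.5,204) and the small cover's at (327,232), so they're aligned within a few mm. I'll lower it.

>>> {"fn": "play_rows", "kwargs": {
  "plan": [
    [0,0,10,0],
    [0,0,24,0],
    [0,0,40,0],
    [0,0,56,0],
    [0,0,70,0],
    [0,0,82,0],
    [0,0,90,0],
    [0,0,94,0],
    [0,0,96,0],
    [0,0,96,0]
  ]
}}

```text
t: 14.3
tcp_pos: [0.4514, 0.2162, 0.0641]
ee_rot: [3.141, -0.0, 1.571]
wrist_force: [0.0, 0.3, -1.1]
grip_width: 0.0283
grip_force: 59.4
```

>>> {"fn": "play_rows", "kwargs": {
  "plan": [
    [0,0,1,0],
    [0,0,2,0],
    [0,0,3,0],
    [0,0,4,0],
    [0,0,5,0],
    [0,0,6,0],
    [0,0,7,0],
    [0,0,8,0],
    [0,0,8,0],
    [0,0,8,0]
  ]
}}

```text
t: 15.55
tcp_pos: [0.4512, 0.2162, 0.0559]
ee_rot: [-3.142, -0.0, 1.571]
wrist_force: [-0.6, -0.2, -0.8]
grip_width: 0.0279
grip_force: 59.4
```

>>> {"fn": "play_rows", "kwargs": {
  "plan": [
    [0,0,1,0],
    [0,0,2,0],
    [0,0,3,0],
    [0,0,4,0],
    [0,0,5,0],
    [0,0,5,0],
    [0,0,5,0],
    [0,0,5,0],
    [0,0,5,0],
    [0,0,5,0]
  ]
}}

```text
t: 16.8
tcp_pos: [0.4519, 0.2161, 0.0524]
ee_rot: [3.139, -0.0, 1.571]
wrist_force: [-2.9, -2.6, 16.6]
grip_width: 0.0281
grip_force: 61.0
```

Rim contact is felt at a TCP reading of about 54 mm. I'll ease off, release and rise.

>>> {"fn": "play_rows", "kwargs": {
  "plan": [
    [0,0,-3,0],
    [0,0,-3,0],
    [0,0,-3,0],
    [0,0,-3,0],
    [0,0,-3,0],
    [0,0,-12,0],
    [0,0,-30,0],
    [0,0,-60,0],
    [0,0,-95,0],
    [0,0,-110,0]
  ],
  "claw": 62
}}

```text
t: 18.05
tcp_pos: [0.452, 0.2164, 0.1631]
ee_rot: [3.139, -0.001, 1.571]
wrist_force: [0.8, 0.4, 0.4]
grip_width: 0.062
grip_force: 0.0
```

```bash
python3 - <<'E'
from h import *
o=r.get_obs();print(o['t'],o['tcp_pos'],o['grip_width'])
print(go(.475,-.115,.1,162.3),go(.475,-.115,.06,162.3))
E
```

```text
18.05 [0.45199696 0.21637479 0.16313142] 0.062046230979261395
(array([-331.4,   22.9,   62.9]), np.float64(-72.31)) (array([-331.5,   22.8,  102.9]), np.float64(-72.31))
```

>>> {"fn": "play_rows", "kwargs": {
  "plan": [
    [-20,1,0,-5],
    [-60,4,0,-15],
    [-105,7,0,-25],
    [-150,10,5,-35],
    [-195,13,15,-45],
    [-240,16,30,-55],
    [-280,18,50,-64],
    [-310,20,70,-72],
    [-327,20,90,-72.3],
    [-330,20,100,-72.3]
  ]
}}

```text
t: 19.3
tcp_pos: [0.4705, -0.1145, 0.0596]
ee_rot: [3.141, -0.002, 2.831]
wrist_force: [0.4, 0.7, 0.2]
grip_width: 0.0618
grip_force: 0.0
```

```bash
python3 - <<'E'
from h import *
o=r.get_obs();print(o['t'],o['tcp_pos'],o['ee_rot'],o['grip_width'])
print(go(.472,-.1133,.0,162.3))
d=snap('scene','s6.png');t=snap('top','t6.png')
f=lambda i,a,b,c,e,w:cv2.resize(i[a:b,c:e,::-1],(w,600),interpolation=cv2.INTER_CUBIC)
cv2.imwrite('pics/s6c.png',np.hstack([f(d['image'],140,240,230,330,600),f(t['image'],185,260,240,265,200)]))
print(w2px(d,[[.472,-.1133,.01],[o['tcp_pos'][0],o['tcp_pos'][1],o['tcp_pos'][2]+.034]]))
# nesting check: big cover disc expected
E
```

```text
19.3 [ 0.47051101 -0.11446484  0.0596404 ] [ 3.14138964e+00 -1.86825033e-03  2.83052734e+00] 0.06184963026666039
(array([-1.2,  1.6, 59.6]), np.float64(-0.12))
[[259.40209321 191.56179175]
 [260.1262701  174.75656341]]
```

View pics/s6c.png

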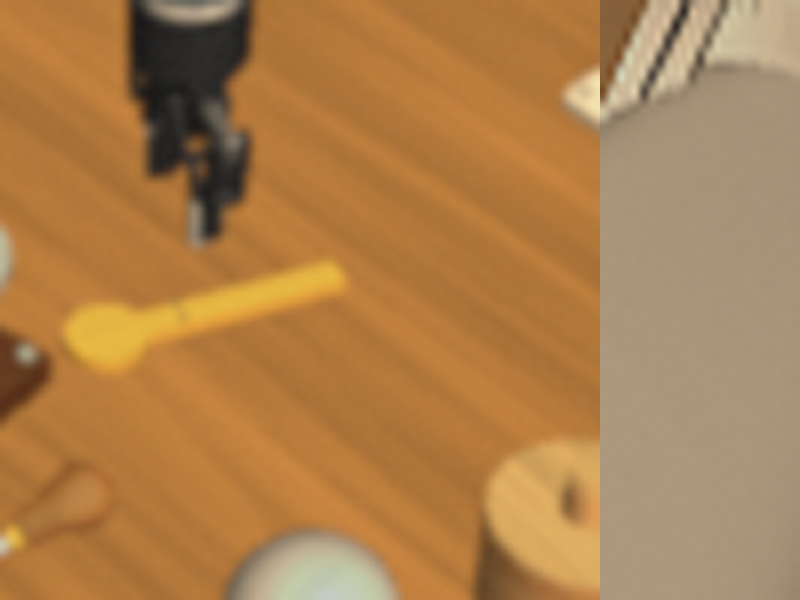

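The scene shows the near fingertip at (262.4,180) and the scribed line at about (260.1,191.7). The alignment holds, so I'll check the line's place numerically.

```bash
python3 - <<'E'
from h import *
th=2.832;u=np.array([np.cos(th),np.sin(th)]);n=np.array([-u[1],u[0]])
xs=np.arange(-.020,.0205,.001)
for nm in('top0.png','scene0.png','s6.png'):
    d=load(nm);g=cv2.cvtColor(d['image'],cv2.COLOR_RGB2GRAY).astype(np.float32);pr=0
    for w in(-.004,-.002,0,.002,.004):
        P=np.array([[*(np.array([.472,-.1133])+x*u+w*n),.01] for x in xs]);q=w2px(d,P).astype(np.float32)
        pr=pr+cv2.remap(g,q[:,0],q[:,1],cv2.INTER_CUBIC)[:,0]/5
    dip=np.polyval(np.polyfit(xs,pr,1),xs)-pr;k=dip.argmax();s=slice(max(k-4,0),k+5);w=np.clip(dip[s],0,None)
    print(nm,'mark at x(mm)',(w@xs[s]/w.sum()*1000).round(2),dip.max().round(1))
o=r.get_obs();print(o['t'],o['tcp_pos'])
E
```

```text
top0.png mark at x(mm) 0.04 25.9
scene0.png mark at x(mm) 1.14 11.5
s6.png mark at x(mm) 1.08 11.1
19.4 [ 0.47045929 -0.11348364  0.05993819]
```

>>> {"fn": "play_rows", "kwargs": {
  "plan": [
    [-1,2,12,0],
    [-1,2,30,0],
    [-1,2,48,0],
    [-1,2,62,0],
    [-1,2,74,0],
    [-1,2,80,0],
    [-1,2,80,0],
    [-1,2,80,0],
    [-1,2,80,0],
    [-1,2,80,0]
  ]
}}

```text
t: 20.65
tcp_pos: [0.4729, -0.1123, -0.0189]
ee_rot: [-3.142, 0.001, 2.832]
wrist_force: [0.5, -1.2, 0.1]
grip_width: 0.062
grip_force: 0.0
```

>>> {"fn": "play_rows", "kwargs": {
  "plan": [
    [1,0,3,0],
    [1,0,6,0],
    [1,0,9,0],
    [1,0,11,0],
    [1,0,11,0],
    [1,0,11,0],
    [1,0,11,0],
    [1,0,11,0],
    [1,0,11,0],
    [1,0,11,0]
  ]
}}

```text
t: 21.9
tcp_pos: [0.4718, -0.112, -0.0301]
ee_rot: [-3.142, 0.0, 2.833]
wrist_force: [-0.1, 0.6, -0.9]
grip_width: 0.0618
grip_force: 0.0
```

>>> {"fn": "play_rows", "kwargs": {
  "plan": [
    [0,0,0,0],
    [0,0,0,0],
    [0,0,0,0],
    [0,0,0,0],
    [0,0,0,0],
    [0,0,0,0],
    [0,0,0,0],
    [0,0,0,0],
    [0,0,0,0],
    [0,0,0,0]
  ],
  "claw": 12
}}

```text
t: 23.15
tcp_pos: [0.4719, -0.1119, -0.0299]
ee_rot: [3.141, 0.0, 2.833]
wrist_force: [-1.4, 1.3, 5.9]
grip_width: 0.0177
grip_force: 59.1
```

Gripped; the width bias is the same as on the knob. I'll lift, then fit the ball centre numerically from the stored pictures.

>>> {"fn": "play_rows", "kwargs": {
  "plan": [
    [0,0,-4,0],
    [0,0,-14,0],
    [0,0,-30,0],
    [0,0,-55,0],
    [0,0,-85,0],
    [0,0,-120,0],
    [0,0,-150,0],
    [0,0,-168,0],
    [0,0,-175,0],
    [0,0,-175,0]
  ]
}}

```text
t: 24.4
tcp_pos: [0.4717, -0.1119, 0.1449]
ee_rot: [-3.142, 0.0, 2.833]
wrist_force: [-0.3, 0.5, -4.0]
grip_width: 0.0181
grip_force: 59.1
```

```bash
cat >> h.py <<'E'
def fitball(d):
    S=4;h=cv2.cvtColor(d['image'],cv2.COLOR_RGB2HSV)
    c0=w2px(d,[[.6315,.179,.08]])[0]
    def sil(x,y):
        c=np.array([x,y,.08]);o=-d['R'].T@d['t'];v=o-c;D=np.linalg.norm(v);v/=D
        q=c+v*.05**2/D;rr=.05*np.sqrt(1-(.05/D)**2);e1=np.cross(v,[1,0,.3]);e1/=np.linalg.norm(e1);e2=np.cross(v,e1)
        t=np.linspace(0,2*np.pi,80)[:,None];return w2px(d,q+rr*(np.cos(t)*e1+np.sin(t)*e2))
    m=(h[...,1]<90)&(h[...,2]>60);yy,xx=np.mgrid[:384,:512];m&=np.hypot(xx-c0[0],yy-c0[1])<28
    n,l,st,_=cv2.connectedComponentsWithStats(m.astype(np.uint8));m=l==l[int(c0[1]),int(c0[0])]
    M=cv2.resize(m.astype(np.float32),None,fx=S,fy=S,interpolation=cv2.INTER_LINEAR)>.5
    def cost(p):
        q=(sil(*p)+.5)*S-.5;k=np.zeros(M.shape,np.uint8);cv2.fillPoly(k,[np.round(q*16).astype(np.int32)],1,shift=4)
        return np.sum((k>0)!=M)/S/S
    o=minimize(cost,[.6315,.179],method='Nelder-Mead',options=dict(initial_simplex=[[.6315,.179],[.637,.179],[.6315,.185]],xatol=1e-4,fatol=.02))
    return o.x.round(4),round(o.fun,1),m.sum()
E
python3 - <<'E'
from h import *
for n in('s5.png','s6.png','t5.png','t6.png'): print(n,fitball(load(n)))
o=r.get_obs();print(o['t'],o['tcp_pos'],o['grip_width'],o['wrist_force'],o['wrist_torque'])
print(go(.6315,.179,.145,162.3))
E
```

```text
s5.png (array([0.6325, 0.1784]), np.float64(61.2), np.int64(684))
s6.png (array([0.6325, 0.1784]), np.float64(60.9), np.int64(684))
t5.png (array([0.6313, 0.1782]), np.float64(60.0), np.int64(791))
t6.png (array([0.6319, 0.1782]), np.float64(61.0), np.int64(790))
24.4 [ 0.47171482 -0.11189973  0.14492488] 0.018107139483679244 [-0.29886562  0.52761108 -4.00107861] [-0.01911325  0.03257986 -0.01918105]
(array([-6.370e+01,  3.257e+02, -1.000e-01]), np.float64(-0.01))
```

>>> {"fn": "play_rows", "kwargs": {
  "plan": [
    [-3,15,0,0],
    [-9,45,0,0],
    [-18,90,0,0],
    [-28,140,0,0],
    [-38,190,0,0],
    [-48,240,0,0],
    [-56,280,0,0],
    [-61,308,0,0],
    [-64,321,0,0],
    [-64.5,325,0,0]
  ]
}}

```text
t: 25.65
tcp_pos: [0.6319, 0.1787, 0.1439]
ee_rot: [-3.141, -0.001, 2.833]
wrist_force: [-0.4, -0.4, -3.7]
grip_width: 0.0178
grip_force: 59.2
```

>>> {"fn": "play_rows", "kwargs": {
  "plan": [
    [0,0,5,0],
    [0,0,15,0],
    [0,0,25,0],
    [0,0,30,0],
    [0,0,30,0],
    [0,0,30,0],
    [0,0,30,0],
    [0,0,30,0],
    [0,0,30,0],
    [0,0,30,0]
  ]
}}

```text
t: 26.9
tcp_pos: [0.6321, 0.1781, 0.1149]
ee_rot: [3.142, 0.0, 2.833]
wrist_force: [-0.8, 0.3, -3.3]
grip_width: 0.0177
grip_force: 59.2
```

```bash
python3 - <<'E'
from h import *
o=r.get_obs();print(o['t'],o['tcp_pos'],o['ee_rot'],o['wrist_force'],o['wrist_torque'])
d=snap('scene','s7.png');r.get_image('top')
o=r.get_obs();print(o['wrist_torque'])
zz=o['tcp_pos'][2]+.030+.008
p=o['tcp_pos'];q=w2px(d,outline(p[0],p[1],o['ee_rot'][2],zz));lo=q.min(0).astype(int)-6;hi=q.max(0).astype(int)+7
m=brass(d,(lo[0],lo[1],hi[0],hi[1]))
# use only disc part & stem end: cost on xy with mask, ignoring gripper-dark pixels
h=cv2.cvtColor(d['image'],cv2.COLOR_RGB2HSV);print(m.sum(),lo,hi)
print(fitblank(d,m,[p[0],p[1],o['ee_rot'][2]],zz))
ys,xs=np.nonzero(m);print(xs.min(),xs.max(),ys.min(),ys.max(),q.min(0),q.max(0))
E
```

```text
26.9 [0.6321338  0.17806146 0.11490445] [3.14155434e+00 5.98283083e-05 2.83258038e+00] [-0.81388287  0.33217816 -3.30307414] [-0.03762196  0.01858128  0.02488017]
[ 0.03039635 -0.00905102  0.05633487]
186 [253 210] [322 245]
(array([0.62995301, 0.17472704, 2.88428337]), np.float64(188.5625))
260 281 225 238 [259.20025389 216.25052071] [315.62461499 238.49475996]
```

>>> {"fn": "play_rows", "kwargs": {
  "plan": [
    [0,0,4,0],
    [0,0,8,0],
    [0,0,10,0],
    [0,0,11,0],
    [0,0,12,0],
    [0,0,12.5,0],
    [0,0,13,0],
    [0,0,13,0],
    [0,0,13,0],
    [0,0,13,0]
  ]
}}

```text
t: 28.25
tcp_pos: [0.6322, 0.178, 0.1019]
ee_rot: [3.142, 0.0, 2.833]
wrist_force: [0.9, 0.4, -3.4]
grip_width: 0.018
grip_force: 59.2
```

>>> {"fn": "play_rows", "kwargs": {
  "plan": [
    [0,0,0.5,0],
    [0,0,1,0],
    [0,0,1.5,0],
    [0,0,2,0],
    [0,0,2,0],
    [0,0,2,0],
    [0,0,2,0],
    [0,0,2,0],
    [0,0,2,0],
    [0,0,2,0]
  ]
}}

```text
t: 29.5
tcp_pos: [0.6322, 0.178, 0.1001]
ee_rot: [3.142, 0.0, 2.833]
wrist_force: [-1.8, -0.2, 2.7]
grip_width: 0.018
grip_force: 59.9
```

Contact is felt at a reading of 0.100. I'll release gently.

>>> {"fn": "play_rows", "kwargs": {
  "plan": [
    [0,0,-0.3,0],
    [0,0,-0.3,0],
    [0,0,-0.3,0],
    [0,0,-0.3,0],
    [0,0,-0.3,0],
    [0,0,-0.3,0],
    [0,0,-0.3,0],
    [0,0,-0.3,0],
    [0,0,-0.3,0],
    [0,0,-0.3,0]
  ],
  "claw": 40
}}

```text
t: 30.75
tcp_pos: [0.6321, 0.178, 0.1002]
ee_rot: [3.142, -0.0, 2.832]
wrist_force: [-0.3, -0.7, -0.5]
grip_width: 0.0396
grip_force: 0.0
```

```bash
cat > m.py <<'E'
from h import *
import sys
# fit blank pose on ball: x,y,yaw,pitch(tilt along stem),roll using scene brass edges (gripper-robust: only silhouette disc+tail)
def ends(d,p0):
    h=cv2.cvtColor(d['image'],cv2.COLOR_RGB2HSV).astype(int)
    q=w2px(d,outline(*p0,.138));lo=q.min(0).astype(int)-10;hi=q.max(0).astype(int)+11
    m=np.zeros(h.shape[:2],np.uint8);m[lo[1]:hi[1],lo[0]:hi[0]]=((h[...,0]>=19)&(h[...,0]<=33)&(h[...,1]>110)&(h[...,2]>70))[lo[1]:hi[1],lo[0]:hi[0]]
    return m,lo,hi,q
if __name__=='__main__':
    d=snap('scene',sys.argv[1]);o=r.get_obs();p=(.632,.178,2.833)
    m,lo,hi,q=ends(d,p);n,l,st,c=cv2.connectedComponentsWithStats(m)
    print([(st[i].tolist(),c[i].round(1).tolist()) for i in range(1,n) if st[i,4]>8]);print('pred',q.min(0).round(1),q.max(0).round(1))
    print(o['t'],o['wrist_force'],o['tcp_pos'])
E
python3 m.py s8.png
```

```text
[([295, 219, 21, 11, 113], [305.2, 224.0]), ([260, 228, 24, 14, 234], [270.3, 234.2])]
pred [259.1 219.4] [315.1 241.7]
30.8 [ 0.41091798  0.05848227 -0.59091326] [0.63213541 0.17803322 0.10020432]
```

The blank sits level, with its extents matching the level prediction within about 1 px. I'll withdraw straight up.

>>> {"fn": "play_rows", "kwargs": {
  "plan": [
    [0,0,-2,0],
    [0,0,-5,0],
    [0,0,-10,0],
    [0,0,-18,0],
    [0,0,-30,0],
    [0,0,-50,0],
    [0,0,-75,0],
    [0,0,-95,0],
    [0,0,-105,0],
    [0,0,-105,0]
  ]
}}

```text
t: 32.05
tcp_pos: [0.6324, 0.1781, 0.2059]
ee_rot: [3.141, 0.001, 2.833]
wrist_force: [0.9, 0.1, -0.2]
grip_width: 0.0398
grip_force: 0.0
```

>>> {"fn": "play_rows", "kwargs": {
  "plan": [
    [20,-10,0,0],
    [50,-30,0,0],
    [90,-60,0,0],
    [120,-90,0,0],
    [140,-120,0,0],
    [150,-140,0,0],
    [150,-150,0,0],
    [150,-150,0,0],
    [150,-150,0,0],
    [150,-150,0,0]
  ]
}}

```text
t: 33.3
tcp_pos: [0.4441, 0.0811, 0.2049]
ee_rot: [-3.142, -0.001, 2.833]
wrist_force: [-0.4, 0.9, 0.2]
grip_width: 0.04
grip_force: 0.0
```

```bash
python3 m.py s9.png; python3 - <<'E'
from h import *
from m import ends
d=load('s9.png');m,lo,hi,q=ends(d,(.632,.178,2.833));print('scene fit z.138',fitblank(d,m>0,[.632,.178,2.833],.138))
t=snap('top','t9.png');m,lo,hi,q=ends(t,(.632,.178,2.833));print(m.sum());print('top fit',fitblank(t,m>0,[.632,.178,2.833],.138))
# cover disc by predicted silhouette: light wood circle centre in top view
g=cv2.cvtColor(t['image'],cv2.COLOR_RGB2HSV);print(w2px(t,[[.452,.216,.077],[.452,.216,.0]]))
# scene stereo of mover check: big cover change between s9 and s8
a=load('s8.png')['image'].astype(int);print('diff blank region',np.abs(a-d['image'])[lo[1]:hi[1]].mean())
E
```

```text
[([260, 219, 58, 23, 426], [283.5, 230.5]), ([319, 226, 7, 7, 19], [322.5, 229.1])]
pred [259.1 219.4] [315.1 241.7]
33.35 [ 0.02090476  0.70259378 -0.03226746] [0.44395863 0.0810944  0.20490348]
scene fit z.138 (array([0.63217293, 0.17790594, 2.82128852]), np.float64(73.75))
434
top fit (array([0.63170803, 0.17723153, 2.83433993]), np.float64(291.25))
[[155.73840161 216.27834423]
 [160.32803438 218.98462217]]
diff blank region 10.14481256430041
```

```bash
python3 -c "
from rig import r
print(r.close_job())"
```

```text
the job is handed in; nothing more can be done
None
```

The job is handed in at about 33 s: the large cover stands over the small one, and the blank rests level on the ball with its balance point within about 1 mm of the top; nesting was judged by bench contact, not seen inside.

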